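Find the stamped tube crate and send it to the dispatch rail

TASK

Tip each of the two white tube crates away from you over onto its back, the left one first and then the right one, so that you can see its underside. One of them has a ring with a bar through it stamped underneath: push that crate flush up against the aluminium dispatch rail at the back, still lying on its back, and leave the plain crate lying where it fell. Only push with the fingers: lift or carry neither crate, and leave the other things on the worktop where they are.

Things in the scene. Friction and masses are not known exactly. Their poses are not given: they have to be found in the camera images.
- crate_stamped: White open-topped tube crate, empty, upright at the left (y 0.14 to 0.20) or the right (y -0.20 to -0.14). 56 mm deep (x), 112 mm wide (y), 103 mm tall (z), 0.2 to 0.42 kg. Origin: centre of the underside, at worktop height as it stands; own +x (its back) points away from the robot within 0.2 rad. Underside stamped: dark ring 46 mm across, a 70 mm bar through it along y.
- crate_plain: White open-topped tube crate, empty, upright at the left (y 0.14 to 0.20) or the right (y -0.20 to -0.14). 56 mm deep (x), 112 mm wide (y), 103 mm tall (z), 0.2 to 0.42 kg. Origin: centre of the underside, at worktop height as it stands; own +x (its back) points away from the robot within 0.2 rad. The same outside as the other, but with a plain underside.
- crate_stamped_mouth (a point): Centre of the stamped crate's open top, 103 mm from the underside along own z. A push on the near face some 75 mm above the worktop tips the crate over its far lower edge; after about 50 mm of push (0.55 rad) it falls onto its back by itself. A push below half height only slides it.
- crate_plain_mouth (a point): The same point of the plain crate. Lying on its back a crate is 56 mm high and 103 mm long, its underside is the near upright face, and this point is the centre of its far end, 28 mm above the worktop.
- dispatch_rail: Low fixed aluminium angle across the back of the work, 540 mm long (own y), 24 mm high. Origin: at worktop height, middle of its length, on the front face, which the crate's far end is pushed against; own +x points away from the robot, square to the rail. It lies within 0.08 rad of straight across.
- weight_1: Bystander: brass weight with a knob, 38 mm across, 38 mm tall, between the crates. Origin: centre of its underside.
- reagent_bottle_2: Bystander: brown reagent bottle with black cap, 60 mm across, 118 mm tall, between the crates and behind the weight. Origin: centre of its underside.
- rubber_bung_3: Bystander: red rubber bung, 31 mm across, 26 mm tall, nearest the robot, between the crates. Origin: centre of its underside.
- conical_flask: Bystander: conical flask, 64 mm across, 104 mm tall, at the left. Origin: centre of its underside.
- wash_bottle: Bystander: white squeeze bottle with a spout, 66 x 109 mm, 186 mm tall, at the right. Origin: centre of its underside.
- tape_roll: Bystander: roll of tape lying flat, 66 mm across, 18 mm tall, at the right. Origin: centre of its underside.

How it is judged:
By the outcome, as a careful person would: the job done as asked, in the order asked, and still so for the second after the job is handed in, with the robot touching nothing.
It also fails if it takes over 61 s, if anything falls off the work surface, if the arm or the gripper's body presses on something with over 40 N, if the wrist force passes 120 N, or if a joint passes its speed limit or range.

ROBOT

A 7-joint arm with a two-finger parallel gripper is mounted at the origin on a cart in front of the work surface, level with it; the furniture and walls round the work are solid. World frame = base frame: x ahead of the robot, y to its left, z up, the work surface at z = 0. Lengths are in m, angles in degrees, forces in N, time in s.
With the tool pointing down it reaches from about 0.35 to 0.9 m from the base axis. Payload 19.9 kg.
Tool frame: the origin (TCP) lies between the finger pads; the fingertips stand ahead of it and the grasp point (between the pads) lies 11 mm behind it (manip.tcp_to_tips is the z of the fingertips in the tool frame, in m); z points along the fingers, y is the line along which they close (so a half turn about z gives the same grasp; the last joint's range is limited). The gripper opens to 85 mm and grips with 20 to 120 N. Pads are 22 mm wide; open, the fingers measure 114 mm over their backs; the gripper's body (76 mm by 85 mm) begins 54 mm behind the grasp point. The pads swing forward as they close: fully open they stand 13 mm farther back than shut.
Start: joints at [-74.227, 23.915, -0.59, 92.452, 0.269, 63.638, -3.037], TCP at [0.195, 0.594, 0.239] pointing down, gripper open.
Joint ranges: [-161.28, 161.28], [-22.2, 115.67], [-73.04, 71.86], [3.21, 147.25], [-68.34, 248.33], [10.77, 114.83], [-161.83, 161.83]. Speed limits (degrees/s): [108.29, 108.29, 136.94, 136.94, 172.46, 172.46, 172.46].

INTERFACE

Orientations are given as [roll, pitch, yaw] about the fixed x, y, z axes, in that order (R = Rz(yaw) Ry(pitch) Rx(roll)).
In Python, from station import monitor, optics, ticket, spotter, manip gives the robot as it stands.
- The arm moves only by the tool servo_tool, never from a script. Its argument "moves" is text: rows parted by semicolons, each of 5 numbers parted by spaces: the shift along the tool's x, y, z each as a share of 60 cm, from -1 to 1, then the turn about the tool's z as a share of 60 degrees, from -1 to 1, then the closure, from 0 (fully open) to 1 (shut). In form: x y z turn fingers; .... A call has 1 to 20 rows; each row is the pose to reach, as a shift and turn from the pose commanded when the call began, along the tool's axes at that moment; what a row does not reach only later rows make up. A row lasts 1/8 s, in which the tool goes at most 62.5 mm and 10.7 degrees, less where a joint would pass 70% of its speed; a pose out of reach is approached as far as the arm can. A call with a number of a shift or a turn outside -1 to 1 is refused whole. A call with a gripper value outside its range is refused whole. The fingers move at their own pace and stop on an object; the grip force is fixed at half the most. Time passes only in rows, so rows that repeat a pose let the fingers close. It gives the time, the measured TCP pose, the force, the opening and the grip force at its end, in the units of the state.
- monitor.state(): the state, without advancing time (a new reading comes with each control period).
- optics.read_camera(name): name is "side" or "top"; returns the picture (480x640x3 uint8, red, green, blue); there is no depth.
- optics.camera_params(name): a dict with "fovy" (degrees; the focal length in pixels is half the picture's height over the tangent of half this angle, whatever the lens; pixels are square), "cx", "cy" (the principal point, pixels), "extrinsics" (4x4, takes a point from camera to world coordinates). Camera axes: x right, y down, z forward; pixel columns grow to the right and rows downward; lengths in m; the calibration is good to about 2 mm. A picture is of the moment at which its call begins. camera_params takes no time and is no camera call.
- ticket.finish_job(): hands the job in; it is judged then, once.
Trained networks look in the newest picture that a camera, given by its name, has taken for a name from the list of things; names that differ only in an ending like _2 or _b are one class to them, and where a whole thing is asked for, a point or a joint stands for the part that bears it (a point fixed in the world has none). Each returns a list of dicts, best first, with "conf" (0 to 1); they miss things now and then, are a little off and sometimes report something else, mostly with a low value. They report only what shows in the picture. A call takes as long as a camera call.
- spotter.outline_of(target, camera): "mask" (480x640 bool, what is visible of it) and "xy" ([column, row] in pixels, amid what is visible of it).
The state is a dict: "time": time; "q": joint angles; "qd": joint speeds; "joint_efforts": joint torques, N m; "ee_pos": TCP position; "tool_rot": TCP orientation; "wrist_force": force on the tool from outside, world axes, zero at the start; "ft_torque": the same for the moment, N m; "opening": finger opening in m; "grasp_force": force on a finger pad.
Only numpy, scipy, OpenCV 4.12 (cv2) and the standard library are available. Lean on these libraries where they do the work, as an engineer would, in place of code of your own. Each camera call takes 0.05 s, during which the arm holds its last target. There are 200 camera calls.

## Working session

There is one attempt and no reset: what is moved stays moved. The work goes in short steps, Python scripts to look and compute and a tool call to move; the robot and the scene stay as the last step left them, time stands still between calls to the robot, and variables do not carry over. Pictures are saved under pics/ and viewed, at most 10 in all, crops included, and the job is handed in when it is done.

Besides the shell and the picture viewer there is one more tool, called after "Emit:" in YAML: its name, and indented under it one key for each argument. servo_tool: Moves the arm, as the interface text tells. Shift numbers are shares of 60 cm and turn numbers shares of 60 degrees, none past 1 either way. Its arguments: {"type":"object","properties":{"moves":{"type":"string"}},"required":["moves"]}

```bash
mkdir -p pics; ls
cat > h.py <<'E'
import numpy as np, cv2
from station import monitor, optics, ticket, spotter, manip
def shot(cam,name):
    im=optics.read_camera(cam); cv2.imwrite(f'pics/{name}.png',im[:,:,::-1]); return im
def px2w(cam,uv,z):
    p=optics.camera_params(cam); f=240/np.tan(np.radians(p['fovy'])/2); E=np.array(p['extrinsics'])
    d=E[:3,:3]@np.array([(uv[0]-p['cx'])/f,(uv[1]-p['cy'])/f,1]); o=E[:3,3]
    return o+d*(z-o[2])/d[2]
def w2px(cam,P):
    p=optics.camera_params(cam); f=240/np.tan(np.radians(p['fovy'])/2); E=np.array(p['extrinsics'])
    c=E[:3,:3].T@(np.array(P)-E[:3,3]); return np.array([c[0]/c[2]*f+p['cx'],c[1]/c[2]*f+p['cy']])
E
python3 - <<'E'
from h import *
a=shot('side','s0');b=shot('top','t0')
for c in('side','top'):
    p=optics.camera_params(c);print(c,p['fovy'],np.round(p['extrinsics'],3))
s=monitor.state();print(s['time'],s['ee_pos'],s['tool_rot'],s['opening'],manip.tcp_to_tips,s['wrist_force'])
E
```

```text
pics
side 49.13939703468302 [[ 9.650e-01 -1.430e-01  2.180e-01  2.750e-01]
 [-2.610e-01 -5.250e-01  8.100e-01 -1.107e+00]
 [-1.000e-03 -8.390e-01 -5.440e-01  8.590e-01]
 [ 0.000e+00  0.000e+00  0.000e+00  1.000e+00]]
top 53.89230512357855 [[-0.028 -0.988  0.152  0.361]
 [-0.999  0.032  0.026 -0.024]
 [-0.031 -0.151 -0.988  1.267]
 [ 0.     0.     0.     1.   ]]
0.1 [0.19463807 0.59360522 0.23874362] [-1.79938512e+02  6.96121002e-03  1.61851044e+02] 0.08514265584656314 0.008 [-0.0341006   0.14921905  0.24094131]
```

View pics/t0.png

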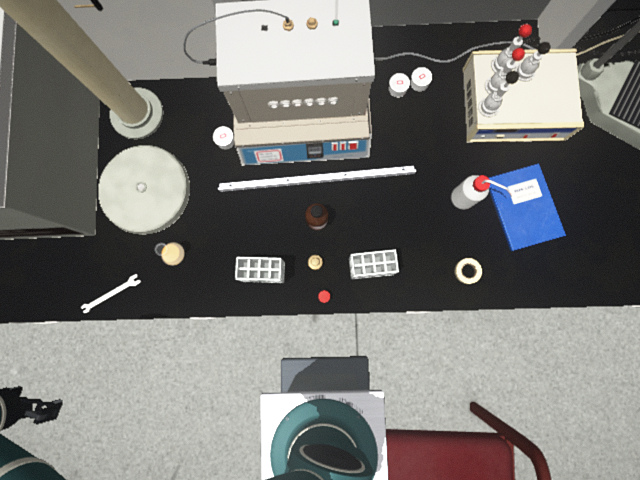

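View pics/s0.png

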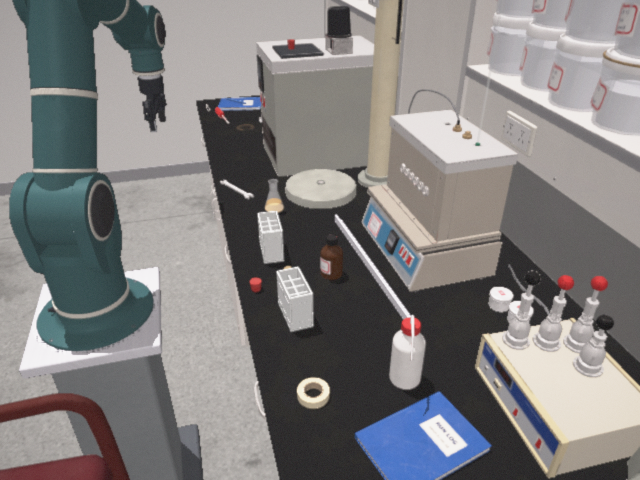

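The top view shows the left crate at about (260,270) and the right at (374,264). The rail runs from (218,187) to (416,170), with the weight at (316,262), bung (324,296), bottle (317,216) and flask (172,254). The side view agrees. Next I measure.

Run:
```python
from h import *
im=cv2.imread('pics/t0.png')
optics.read_camera('top')
g=im.min(2)
for nm in ['crate_stamped','dispatch_rail','weight_1','reagent_bottle_2','rubber_bung_3','conical_flask']:
    for r in spotter.outline_of(nm,'top')[:2]:
        m=r['mask'].astype(np.uint8); ys,xs=np.nonzero(m)
        z={'crate_stamped':.103,'dispatch_rail':.024,'weight_1':.038,'rubber_bung_3':.026}.get(nm,.1)
        print(nm,round(r['conf'],2),m.sum(),np.round(r['xy']),np.round(px2w('top',r['xy'],z),3))
        if nm[:3] in('cra','dis'):
            b=cv2.boxPoints(cv2.minAreaRect(np.c_[xs,ys].astype(np.float32)))
            for q in b: print('   ',np.round(q),np.round(px2w('top',q,z),3))
cv2.imwrite('pics/t0c.png',cv2.resize(im[160:310,150:430],None,fx=2.8,fy=2.8,interpolation=cv2.INTER_CUBIC))
```

```text
crate_stamped 0.76 1245 [374. 264.] [ 0.468 -0.141  0.103]
    [348. 253.] [ 0.496 -0.078  0.103]
    [397. 249.] [ 0.504 -0.199  0.103]
    [399. 275.] [ 0.439 -0.201  0.103]
    [351. 280.] [ 0.431 -0.082  0.103]
dispatch_rail 0.88 1443 [312. 178.] [0.714 0.008 0.024]
    [219. 183.] [0.71  0.261 0.024]
    [413. 165.] [ 0.741 -0.266  0.024]
    [413. 174.] [ 0.716 -0.267  0.024]
    [220. 192.] [0.685 0.259 0.024]
weight_1 0.62 169 [317. 263.] [0.48  0.002 0.038]
reagent_bottle_2 0.56 476 [321. 217.] [ 0.59  -0.015  0.1  ]
reagent_bottle_2 0.22 1215 [258. 271.] [0.459 0.147 0.1  ]
```

View pics/t0c.png

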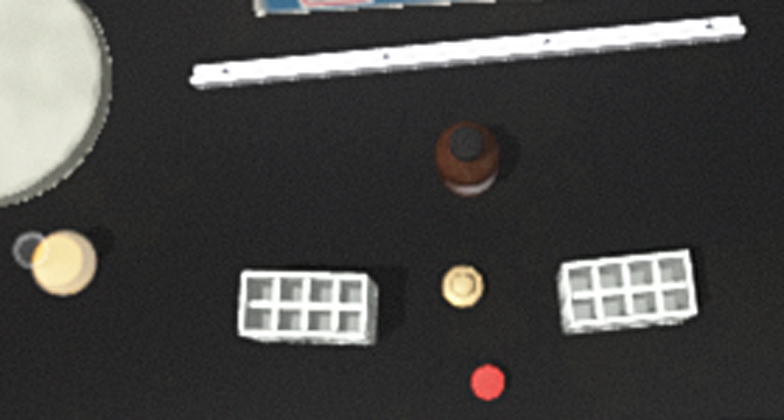

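The crop shows the crates' top rims clearly: left corners at zoomed (241,271),(365,275),(363,335),(239,333), right at (561,265),(690,251),(694,315),(566,325). The rail's front edge runs from (194,86) to (742,36).

Run:
```python
from h import *
def Z(p): return (p[0]/2.8+150,p[1]/2.8+160)
for n,c in dict(L=[(241,271),(365,275),(363,335),(239,333)],R=[(561,265),(690,251),(694,315),(566,325)]).items():
    P=np.array([px2w('top',Z(p),.103) for p in c]); d=P[1]-P[0]
    print(n,np.round(P[:,:2],3).tolist(),P.mean(0).round(3),'yaw',np.degrees(np.arctan2(d[0],-d[1])).round(1),'size',np.linalg.norm(P[0]-P[1]).round(3),np.linalg.norm(P[1]-P[2]).round(3))
P=np.array([px2w('top',Z(p),.0) for p in [(194,86),(742,36)]]);d=P[1]-P[0];print('rail',P.round(3),np.degrees(np.arctan2(d[0],-d[1])),P.mean(0))
for n,p,z in [('weight',(462,286),.038),('bung',(488,382),.026),('bottle',(468,140),.118),('flask',(65,262),.03)]: print(n,px2w('top',Z(p),z).round(3))
print(monitor.state()['time'])
```

```text
L [[0.497, 0.2], [0.49, 0.09], [0.437, 0.093], [0.442, 0.202]] [0.466 0.146 0.103] yaw -3.6 size 0.111 0.053
R [[0.493, -0.084], [0.502, -0.198], [0.446, -0.198], [0.44, -0.086]] [ 0.47  -0.142  0.103] yaw 4.5 size 0.114 0.057
rail [[ 0.695  0.267  0.   ]
 [ 0.726 -0.276 -0.   ]] 3.3058443276088587 [ 7.10292469e-01 -4.50091947e-03 -1.11022302e-16]
weight [0.484 0.006 0.038]
bung [ 0.395 -0.016  0.026]
bottle [ 0.606 -0.005  0.118]
flask [0.519 0.383 0.03 ]
0.45
```

Emit:
servo_tool:
  moves: "-0.14 -0.15 0 -0.06 0.35;-0.28 -0.3 0 -0.12 0.35;-0.41 -0.45 0 -0.18 0.35;-0.55 -0.6 0 -0.242 0.35;-0.55 -0.6 0 -0.242 0.35;-0.55 -0.6 0 -0.242 0.35;-0.55 -0.6 0 -0.242 0.35;-0.55 -0.6 0 -0.242 0.35;-0.55 -0.6 0 -0.242 0.35;-0.55 -0.6 0 -0.242 0.35;-0.55 -0.6 0 -0.242 0.35;-0.55 -0.6 0 -0.242 0.35;-0.55 -0.6 0 -0.242 0.35"

```text
time: 2.08
ee_pos: [0.396, 0.1494, 0.2393]
tool_rot: [-180.0, -0.0, 176.4]
wrist_force: [-0.3, 0.3, 0.7]
opening: 0.0553
grasp_force: 0.0
```

Emit:
servo_tool:
  moves: "0 0 0.09 0 0.35;0 0 0.18 0 0.35;0 0 0.255 0 0.35;0 0 0.255 0 0.35;0 0 0.255 0 0.35"

```text
time: 2.7
ee_pos: [0.3968, 0.1493, 0.0877]
tool_rot: [180.0, 0.1, 176.4]
wrist_force: [0.3, -0.0, 0.9]
opening: 0.0558
grasp_force: 0.0
```

Run:
```python
from h import *
im=shot('side','s1'); c=im[160:340,180:360,::-1]; cv2.imwrite('pics/s1c.png',cv2.resize(c,None,fx=3.3,fy=3.3,interpolation=cv2.INTER_CUBIC))
s=monitor.state();print(s['ee_pos'],w2px('side',s['ee_pos']),s['q'])
```

```text
[0.39708966 0.14948505 0.08803386] [244.73932768 229.73695886] [-37.37113942  17.4563596   14.26893485 127.48104407  -7.31132136
  35.65177033  68.57852535]
```

View pics/s1c.png

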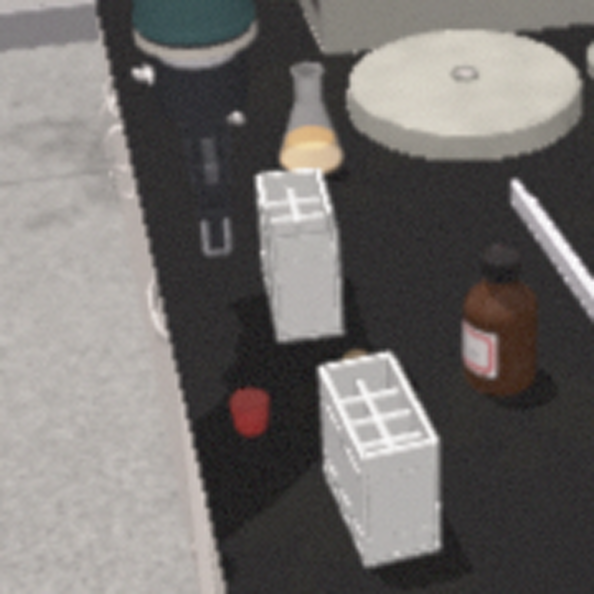

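The side view shows the fingertips at zoomed (217,255), just short of the left crate and at upper-face height. I'm pushing it now.

Emit:
servo_tool:
  moves: "-0.025 0 0 0 0.35;-0.04 0 0 0 0.35;-0.05 0 0 0 0.35;-0.06 0 0 0 0.35;-0.07 0 0 0 0.35;-0.08 0 0 0 0.35;-0.09 0 0 0 0.35;-0.1 0 0 0 0.35;-0.11 0 0 0 0.35;-0.12 0 0 0 0.35;-0.13 0 0 0 0.35;-0.14 0 0 0 0.35;-0.147 0 0 0 0.35;-0.147 0 0 0 0.35;-0.147 0 0 0 0.35;-0.147 0 0 0 0.35;-0.12 0 -0.02 0 0.35;-0.08 0 -0.1 0 0.35;-0.02 0 -0.2 0 0.35;0.02 0 -0.25 0 0.35"

```text
time: 5.25
ee_pos: [0.3833, 0.1498, 0.2383]
tool_rot: [180.0, 0.1, 176.4]
wrist_force: [0.4, 0.3, 0.6]
opening: 0.0554
grasp_force: 0.0
```

Run:
```python
from h import *
im=shot('side','s2'); c=im[160:340,180:420,::-1]; c=cv2.resize(c,None,fx=2.2,fy=2.2,interpolation=cv2.INTER_CUBIC)
t=shot('top','t2'); d=cv2.resize(t[160:310,220:430,::-1],None,fx=2.5,fy=2.5,interpolation=cv2.INTER_CUBIC)[:, :]
out=np.zeros((600,800,3),np.uint8)
d=cv2.resize(t[205:300,220:420,::-1],None,fx=2,fy=2,interpolation=cv2.INTER_CUBIC)
out[:396,:528]=c; out[400:590,:400]=d
cv2.imwrite('pics/c2.png',out); print(monitor.state()['time'])
```

```text
5.35
```

View pics/c2.png

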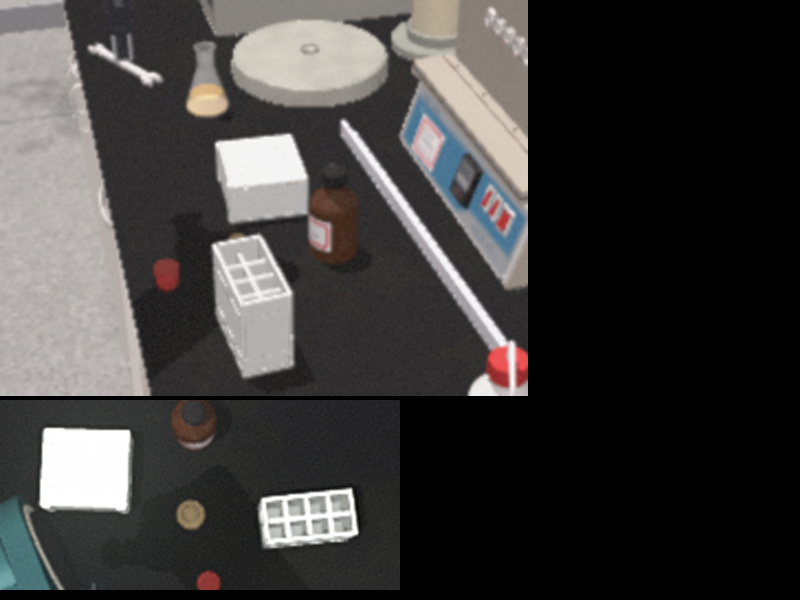

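The left crate lies on its back at the top view's (85,470) and the right one still stands. Next is the right crate.

Emit:
servo_tool:
  moves: "-0.02 -0.1 0 -0.03 0.35;-0.03 -0.2 0 -0.06 0.35;-0.05 -0.3 0 -0.1 0.35;-0.061 -0.4 0 -0.135 0.35;-0.061 -0.492 0 -0.135 0.35;-0.061 -0.492 0 -0.135 0.35;-0.061 -0.492 0 -0.135 0.35;-0.061 -0.492 0 -0.135 0.35;-0.061 -0.492 0 -0.135 0.35;-0.061 -0.492 0.09 -0.135 0.35;-0.061 -0.492 0.18 -0.135 0.35;-0.061 -0.492 0.25 -0.135 0.35;-0.061 -0.492 0.25 -0.135 0.35;-0.061 -0.492 0.25 -0.135 0.35"

```text
time: 7.1
ee_pos: [0.4027, -0.1473, 0.0877]
tool_rot: [-180.0, 0.1, -175.5]
wrist_force: [-0.4, -0.3, 0.1]
opening: 0.0556
grasp_force: 0.0
```

Emit:
servo_tool:
  moves: "-0.025 0 0 0 0.35;-0.04 0 0 0 0.35;-0.05 0 0 0 0.35;-0.06 0 0 0 0.35;-0.07 0 0 0 0.35;-0.08 0 0 0 0.35;-0.09 0 0 0 0.35;-0.1 0 0 0 0.35;-0.11 0 0 0 0.35;-0.12 0 0 0 0.35;-0.13 0 0 0 0.35;-0.14 0 0 0 0.35;-0.147 0 0 0 0.35;-0.147 0 0 0 0.35;-0.147 0 0 0 0.35;-0.147 0 0 0 0.35;-0.12 0 -0.02 0 0.35;-0.08 0 -0.1 0 0.35;-0.02 0 -0.2 0 0.35;0.02 0 -0.25 0 0.35"

```text
time: 9.6
ee_pos: [0.389, -0.1485, 0.2379]
tool_rot: [-180.0, 0.1, -175.6]
wrist_force: [-0.4, 1.1, 1.7]
opening: 0.0554
grasp_force: 0.0
```

Emit:
servo_tool:
  moves: "0 0.1 0 0 0.35;0 0.2 0 0 0.35;0 0.25 0 0 0.35;0 0.25 0 0 0.35"

```text
time: 10.1
ee_pos: [0.378, 0.0031, 0.2364]
tool_rot: [180.0, 0.0, -175.3]
wrist_force: [0.9, -1.4, -0.5]
opening: 0.0553
grasp_force: 0.0
```

Run:
```python
from h import *
s=shot('side','s3');t=shot('top','t3')
out=np.zeros((600,800,3),np.uint8)
d=cv2.resize(t[160:290,220:420,::-1],None,fx=3,fy=3,interpolation=cv2.INTER_CUBIC)
out[:390,:600]=d
e=cv2.resize(s[210:310,240:370,::-1],None,fx=2,fy=2,interpolation=cv2.INTER_CUBIC); out[395:595,:260]=e
# rail-side close ups near faces from top
e=cv2.resize(t[230:262,225:295,::-1],None,fx=5,fy=5,interpolation=cv2.INTER_CUBIC); out[395:555,265:615]=e
cv2.imwrite('pics/c3.png',out); print(monitor.state()['time'])
```

```text
10.2
```

View pics/c3.png

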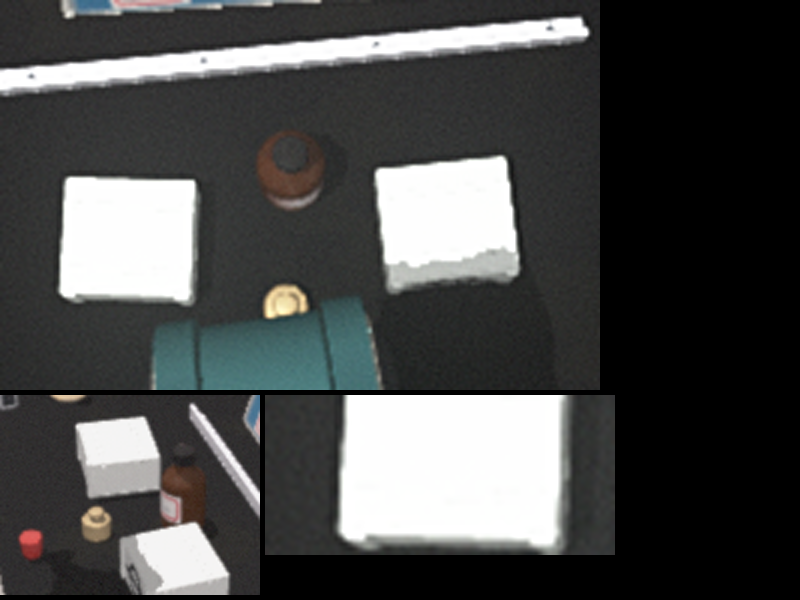

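In the side crop a dark mark shows on the near face of the right crate, at (135,575). I'll check both near faces closer up and measure the right crate's pose.

Run:
```python
from h import *
s=cv2.imread('pics/s3.png');t=cv2.imread('pics/t3.png')
out=np.zeros((600,800,3),np.uint8)
out[:360,:360]=cv2.resize(s[265:310,290:335],(360,360),interpolation=cv2.INTER_CUBIC)
out[:360,400:760]=cv2.resize(s[215:260,270:315],(360,360),interpolation=cv2.INTER_CUBIC)
cv2.imwrite('pics/c4.png',out)
def Z(p): return (p[0]/3+220,p[1]/3+160)
P=np.array([px2w('top',Z(p),.056) for p in [(377,169),(505,157),(519,258),(384,267)]])
print(P.round(3),P.mean(0)); d=P[1]-P[0];print(np.degrees(np.arctan2(d[0],-d[1])))
```

```text
[[ 0.599 -0.078  0.056]
 [ 0.606 -0.189  0.056]
 [ 0.518 -0.197  0.056]
 [ 0.513 -0.081  0.056]] [ 0.55920995 -0.13614043  0.056     ]
3.531175460782548
```

View pics/c4.png

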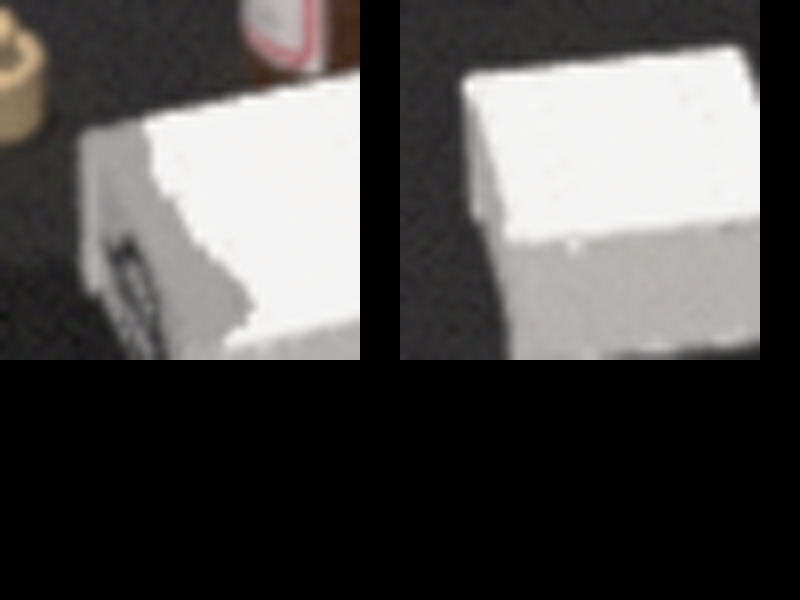

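The right crate carries the ring and bar, and the left crate's near face is plain. The right one gets pushed to the rail.

Emit:
servo_tool:
  moves: "-0.04 -0.1 0 0.02 0.35;-0.08 -0.2 0 0.02 0.35;-0.119 -0.249 0 0.02 0.35;-0.119 -0.249 0 0.02 0.35;-0.119 -0.249 0 0.02 0.35;-0.119 -0.249 0.09 0.02 0.35;-0.119 -0.249 0.18 0.02 0.35;-0.119 -0.249 0.27 0.02 0.35;-0.119 -0.249 0.32 0.02 0.35;-0.119 -0.249 0.347 0.02 0.35;-0.119 -0.249 0.347 0.02 0.35;-0.119 -0.249 0.347 0.02 0.35"

```text
time: 11.7
ee_pos: [0.4618, -0.142, 0.0293]
tool_rot: [-180.0, 0.1, -176.7]
wrist_force: [0.2, -0.3, -0.7]
opening: 0.0554
grasp_force: 0.0
```

Emit:
servo_tool:
  moves: "-0.02 0 0 0 0.35;-0.035 0 0 0 0.35;-0.048 0 0 0 0.35;-0.06 0 0 0 0.35;-0.072 0 0 0 0.35;-0.084 0 0 0 0.35;-0.096 0 0 0 0.35;-0.108 0 0 0 0.35;-0.12 0 0 0 0.35;-0.132 0 0 0 0.35;-0.144 0 0 0 0.35;-0.156 0 0 0 0.35;-0.168 0 0 0 0.35;-0.18 0 0 0 0.35;-0.19 0 0 0 0.35;-0.2 0 0 0 0.35;-0.208 0 0 0 0.35;-0.213 0 0 0 0.35;-0.213 0 0 0 0.35"

```text
time: 14.08
ee_pos: [0.5891, -0.1347, 0.0282]
tool_rot: [-180.0, 0.0, -176.7]
wrist_force: [0.5, 0.8, 1.1]
opening: 0.0556
grasp_force: 0.0
```

Creeping in, 1.5 mm per row, and watching the force.

Emit:
servo_tool:
  moves: "-0.003 0 0 0 0.35;-0.006 0 0 0 0.35;-0.009 0 0 0 0.35;-0.012 0 0 0 0.35;-0.015 0 0 0 0.35;-0.018 0 0 0 0.35"

```text
time: 14.82
ee_pos: [0.5995, -0.1342, 0.0281]
tool_rot: [-180.0, -0.0, -176.7]
wrist_force: [-5.9, -0.5, 4.8]
opening: 0.0556
grasp_force: 2.7
```

Run:
```python
from h import *
s=shot('side','s5');t=shot('top','t5')
out=np.zeros((600,800,3),np.uint8)
out[:330,:528]=cv2.resize(t[155:265,320:496,::-1],(528,330),interpolation=cv2.INTER_CUBIC)
out[335:600,:530]=cv2.resize(s[235:335,280:480,::-1],(530,265),interpolation=cv2.INTER_CUBIC)
cv2.imwrite('pics/c5.png',out); print(monitor.state()['wrist_force'])
```

```text
[-1.52117004 -0.74234772  1.6017351 ]
```

View pics/c5.png

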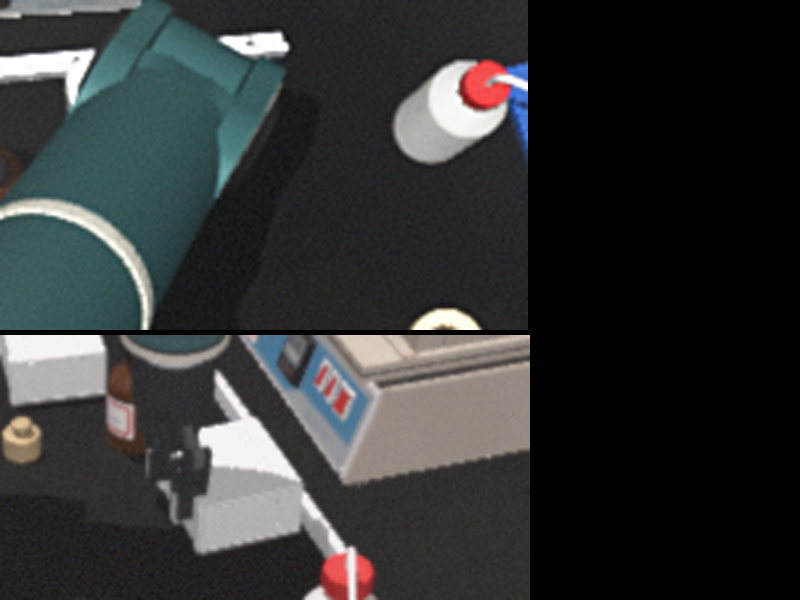

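The crate's far end appears to be at the rail, at about (300,490) in the side crop. The force isn't decisive, so I'm creeping on until it rises.

Emit:
servo_tool:
  moves: "-0.002 0 0 0 0.35;-0.004 0 0 0 0.35;-0.005 0 0 0 0.35;-0.005 0 0 0 0.35"

```text
time: 15.42
ee_pos: [0.6026, -0.1339, 0.0281]
tool_rot: [-180.0, 0.0, -176.7]
wrist_force: [-3.8, -0.4, 2.9]
opening: 0.0555
grasp_force: 1.7
```

Emit:
servo_tool:
  moves: "-0.002 0 0 0 0.35;-0.004 0 0 0 0.35;-0.005 0 0 0 0.35;-0.005 0 0 0 0.35"

```text
time: 15.92
ee_pos: [0.6056, -0.1337, 0.0281]
tool_rot: [-180.0, 0.0, -176.7]
wrist_force: [-3.0, -0.4, 1.6]
opening: 0.0555
grasp_force: 1.6
```

Emit:
servo_tool:
  moves: "-0.002 0 0 0 0.35;-0.004 0 0 0 0.35;-0.006 0 0 0 0.35;-0.006 0 0 0 0.35"

```text
time: 16.42
ee_pos: [0.606, -0.1337, 0.0279]
tool_rot: [179.9, -0.3, -176.8]
wrist_force: [-28.6, 2.3, 23.8]
opening: 0.0556
grasp_force: 14.4
```

The force jumped to 29 N with the tool stopped, so the crate is against the rail. Backing off straight, then up, to look.

Emit:
servo_tool:
  moves: "0.006 0 0 0 0.35;0.02 0 0 0 0.35;0.06 0 0 0 0.35;0.1 0 0 0 0.35;0.15 0 -0.08 0 0.35;0.2 0 -0.17 0 0.35;0.25 0 -0.26 0 0.35;0.3 0 -0.34 0 0.35;0.35 0.1 -0.36 0 0.35;0.35 0.2 -0.36 0 0.35;0.35 0.25 -0.36 0 0.35;0.35 0.25 -0.36 0 0.35;0.35 0.25 -0.36 0 0.35"

```text
time: 18.05
ee_pos: [0.3909, 0.0038, 0.2441]
tool_rot: [180.0, 0.0, -176.8]
wrist_force: [-0.2, -0.2, 1.4]
opening: 0.0552
grasp_force: 0.0
```

Run:
```python
from h import *
s=shot('side','s6');t=shot('top','t6')
out=np.zeros((600,800,3),np.uint8)
out[:345,:800]=cv2.resize(t[160:291,220:524,::-1],(800,345),interpolation=cv2.INTER_CUBIC)
out[350:600,:500]=cv2.resize(s[235:335,280:480,::-1],(500,250),interpolation=cv2.INTER_CUBIC)
cv2.imwrite('pics/c6.png',out); s=monitor.state();print(s['time'],s['wrist_force'],s['ee_pos'])
```

```text
18.15 [0.03814638 0.71847687 0.02711401] [0.39092474 0.0034349  0.2440513 ]
```

View pics/c6.png

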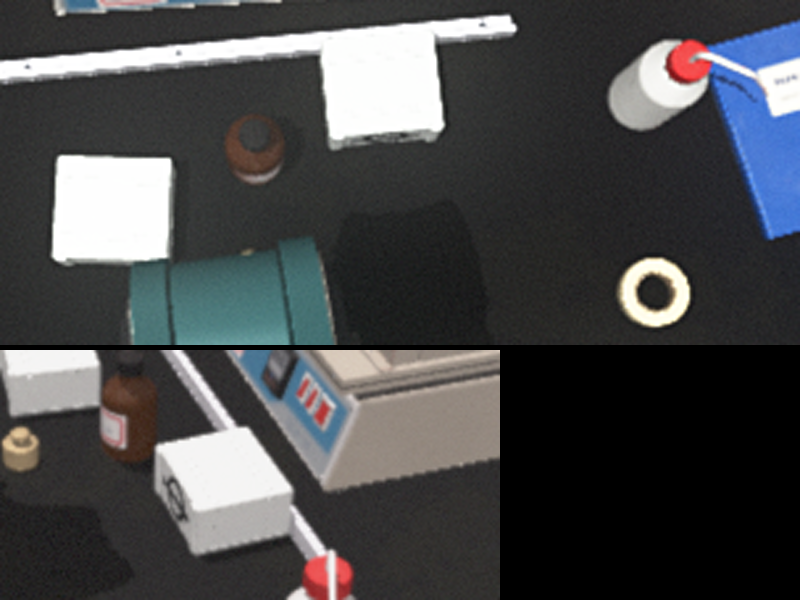

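The stamped crate, ring and bar visible at (175,498) in the side crop, lies flat and square against the rail. The plain crate lies where it fell and the bystanders in view look unmoved.

```bash
python3 -c "
from station import ticket
print(ticket.finish_job())"
```

```text
the job is handed in; nothing more can be done
None
```

I tipped both crates onto their backs, left first, then pushed the stamped one (the right crate) flush against the dispatch rail and left the plain one where it fell; the job was handed in at about 18 s.

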